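# Pack the bicycle kit into its tray and bowl

## Robot

A 6-joint arm with a two-finger parallel gripper is mounted at the origin on the work surface. World frame = base frame: x ahead of the robot, y to its left, z up, the work surface at z = 0. Lengths are in m, angles in rad, forces in N, time in s.
With the tool pointing down it reaches from about 0.3 to 0.875 m from the base axis. Payload 6.4 kg.
Tool frame: the origin (TCP) lies midway between the tips of the shut fingers; the grasp point (between the pads) lies 19 mm behind it; z points along the fingers, y is the line along which they close (so a half turn about z gives the same grasp; the last joint's range is limited). The gripper opens to 85 mm and grips with 20 to 120 N. Pads are 22 mm wide; open, the fingers measure 114 mm over their backs; the gripper's body (76 mm by 85 mm) begins 54 mm behind the grasp point. The pads swing forward as they close: fully open they stand 13 mm farther back than shut.
Start: joints at [-1.484, 0.181, 1.607, -0, 1.354, -0.206], TCP at [0.166, -0.551, 0.231] pointing down, gripper open.
Joint ranges: [-2.99, 2.99], [-0.89, 2.07], [0.3, 2.58], [-1.14, 4.28], [0, 2.63], [-3.12, 3.12]. Speed limits (rad/s): [2.57, 2.57, 3.01, 3.14, 3.14, 3.14].

## Interface

Orientations are given as a unit quaternion [w, x, y, z].
In Python, from bench import ctrl gives the robot as it stands.
- The arm moves only by the tool drive_tool, never from a script. Its argument "plan" is a list that holds one entry, the list of rows, each a list of 4 numbers: the shift along the tool's x, y, z scaled (see below), then the turn about the tool's z scaled (see below). In form: [[[x, y, z, roll], ...]]. A call has 1 to 12 rows; each row is the pose to reach, as a shift and turn from the pose commanded when the call began, along the tool's axes at that moment, turning the shorter way round; what a row does not reach only later rows make up. The controller multiplies each number of a shift by 400 mm and each number of a turn by 180 degrees. A row lasts 1/12 s, in which the tool goes at most 41.7 mm and 7.16 degrees, less where a joint would pass 70% of its speed; a pose out of reach is approached as far as the arm can. A call with a number of a shift or a turn outside -1 to 1 is refused whole. A call with a gripper value outside its range is refused whole. "jaw" is the closure, from 0 (fully open) to 1 (shut), set as the call begins (left out, the last holds). The fingers move at their own pace and stop on an object; the grip force is fixed at half the most. Time passes only in rows, so rows that repeat a pose let the fingers close. It gives the time, the measured TCP pose, the force, the opening and the grip force at its end, in the units of the state.
- ctrl.get_obs(): the state, without advancing time (a new reading comes with each control period).
- ctrl.camera(name): name is "side" or "top"; returns (picture, depth): 384x512x3 uint8, red, green, blue; 384x512 float32, m along the optical axis (not along the pixel's ray), 0 where there is no reading.
- ctrl.camera_info(name): a dict with "camera_matrix" (3x3 intrinsics, pixels), "D" ([k1, k2, p1, p2, k3] as OpenCV has them; the pictures are not rectified), "R" (3x3) and "t" (3): a world point X has camera coordinates R X + t. Camera axes: x right, y down, z forward; pixel columns grow to the right and rows downward; lengths in m; the calibration is good to about 2 mm. A picture is of the moment at which its call begins. camera_info takes no time and is no camera call.
- ctrl.hand_in(): hands the job in; it is judged then, once.
The state is a dict: "time_s": time; "q": joint angles; "dq": joint speeds; "joint_efforts": joint torques, N m; "eef_pos": TCP position; "eef_rot": TCP orientation; "wrist_force": force on the tool from outside, world axes, zero at the start; "torque": the same for the moment, N m; "opening": opening from 0.0 (shut) to 1.0 (fully open); "grasp_force": force on a finger pad.
Only numpy, scipy, OpenCV 4.12 (cv2) and the standard library are available. Lean on these libraries where they do the work, as an engineer would, in place of code of your own. Each camera call takes 0.05 s, during which the arm holds its last target. There are 200 camera calls.

## Task

Pack up the bicycle kit: lay the open-jawed spanner flat in the wide middle bay of the grey tray, lay one hooked pink tyre lever flat in each of the two side bays, and put the hexagonal nut in the steel bowl, leaving the bowl upright. Spanner and levers go in the same way up as they lay; set each thing down rather than dropping it from a height, and leave the look-alikes where they lie: the long ring spanner, the broad-bladed pink scraper and the round lockring.

Things in the scene. Friction and masses are not known exactly. Their poses are not given: they have to be found in the camera images.
- spanner: On the shelf top (z = 0) at the start, lying flat. Grey steel spanner with an open two-pronged jaw at BOTH ends: 150 long, 9 thick, shaft 16 wide, heads 33 wide. Origin: centre of the underside, midway along, which is also its balance point; x along the shaft, z up. Grip across the shaft at the origin. Belongs in the tray's middle bay, either way round. Mass 70 to 140 g.
- lever_a: Pink plastic tyre lever lying flat on the shelf (z = 0): 112 long, body 16 wide and 10 thick, with a small upturned tip (12 high) at the +x end and a small sideways hook (17 to the +y side, 9 to -y) at the -x end. Origin: centre of the underside; x along it, z up. Grip across the body at the origin. Goes in one of the side bays, either way round. 30 g.
- lever_b: On the shelf top (z = 0) at the start, lying flat. The second pink tyre lever, identical to lever_a in shape and axes. Goes in the other side bay; the two are interchangeable.
- nut: On the shelf top (z = 0) at the start, lying flat. Grey steel hexagonal nut, 32 across flats (37 across corners), 14 thick, hole about 14 wide. Origin: centre of the underside; z up through the hole; the body's x axis is the normal of a flat, so the flats face 0, 60, 120 deg ... from x. Belongs in the bowl.
- tray: Fixed open grey plastic tray, 188 (x) by 176 (y), 16 high. Origin: centre of the underside; z up. Floor 4 thick; two dividers along x make three bays, each 180 long inside and 12 deep: the middle one 60 wide, centred on y = 0; the side ones 50 wide, centred at y = +59 and -59. Walls and dividers are 4 thick, tops at z = 16. Yaw within 20 deg.
- bowl: Small stainless steel bowl, loose, standing on the shelf: rim 124 across, 36 high, flat inner floor about 3 to 5 above the underside, sides flaring. Origin: centre of the underside; z up. 250 g.
- ring_spanner: On the shelf top (z = 0) at the start, lying flat. LOOK-ALIKE, leave it. Grey steel spanner with a CLOSED round ring at both ends: 196 long, 9 thick, shaft 16 wide, rings 36 across. Origin: centre of the underside, x along the shaft.
- scraper: On the shelf top (z = 0) at the start, lying flat. LOOK-ALIKE, leave it. Pink plastic scraper, 120 long, handle 16 wide and 10 thick towards -x, with a broad flat blade 50 wide and 5 thick at the +x end, no hooks. Origin: on the underside midway along its length, x along the handle.
- lockring: On the shelf top (z = 0) at the start, lying flat. LOOK-ALIKE, leave it. Round thin-walled steel ring, 44 across, hole 32, 10 high. Origin: centre of the underside. Nothing unlisted stands within 0.72 m of the robot's axis and 45 deg of straight ahead; a closed green box (86 by 126, 55 high) and a low tin stand just beyond, to left and right.
Things that resemble listed ones, but are neither listed nor needed, are in the scene too. Leave any brown or orange look-alike of the nut alone.

How it is judged:
At the end, for the whole second after the job is handed in: Spanner flat in the middle bay (within 24 mm along, 21 mm across of its centre), one lever flat in each side bay (45, 21 mm), tilt under 0.12 rad, undersides under 9 mm up; nut within 40 mm of the axis of the upright bowl and under 28 mm up; all at rest; look-alikes moved under 25 mm (x of spanner in the frame of tray between -0.024 and 0.024 m and y of spanner in the frame of tray between -0.021 and 0.021 m and z of spanner in the frame of tray below 0.009 m and angle between spanner's own z axis and vertical below 0.12 rad and (((x of lever_a in the frame of tray between -0.045 and 0.045 m and y of lever_a in the frame of tray between 0.038 and 0.08 m and z of lever_a in the frame of tray below 0.009 m and angle between lever_a's own z axis and vertical below 0.12 rad) and (x of lever_b in the frame of tray between -0.045 and 0.045 m and y of lever_b in the frame of tray between -0.08 and -0.038 m and z of lever_b in the frame of tray below 0.009 m and angle between lever_b's own z axis and vertical below 0.12 rad)) or ((x of lever_a in the frame of tray between -0.045 and 0.045 m and y of lever_a in the frame of tray between -0.08 and -0.038 m and z of lever_a in the frame of tray below 0.009 m and angle between lever_a's own z axis and vertical below 0.12 rad) and (x of lever_b in the frame of tray between -0.045 and 0.045 m and y of lever_b in the frame of tray between 0.038 and 0.08 m and z of lever_b in the frame of tray below 0.009 m and angle between lever_b's own z axis and vertical below 0.12 rad))) and horizontal distance between nut and bowl below 0.04 m and z of nut in the frame of bowl below 0.028 m and angle between bowl's own z axis and vertical below 0.15 rad and linear speed of each of spanner, lever_a, lever_b, nut, bowl below 0.02 m/s and distance of each of ring_spanner, scraper, lockring from where it was at the start of the episode below 0.025 m); the robot touches nothing.
It fails at once if a look-alike (long ring spanner, scraper or lockring) is moved more than 25 mm (distance of any of ring_spanner, scraper, lockring from where it was at the start of the episode above 0.025 m).
It fails at once if one of the four things is dropped or thrown: it moves faster than 1.0 m/s (a fall of about 50 mm) while the fingers do not touch it ((linear speed of spanner above 1 m/s and contact force between the fingers and spanner below 0.02 N) or (linear speed of lever_a above 1 m/s and contact force between the fingers and lever_a below 0.02 N) or (linear speed of lever_b above 1 m/s and contact force between the fingers and lever_b below 0.02 N) or (linear speed of nut above 1 m/s and contact force between the fingers and nut below 0.02 N)).
It also fails if it takes over 112 s, if anything falls off the work surface, if the arm or the gripper's body presses on something with over 40 N, if the wrist force passes 120 N, or if a joint passes its speed limit or range.

## Working session

There is one attempt and no reset: what is moved stays moved. The work goes in short steps, Python scripts to look and compute and a tool call to move; the robot and the scene stay as the last step left them, time stands still between calls to the robot, and variables do not carry over. Pictures are saved under pics/ and viewed, at most 14 in all, crops included, and the job is handed in when it is done.

Besides the shell and the picture viewer there is one more tool, called by a JSON object that holds its "api" and its "payload". drive_tool: Moves the arm, as the interface text tells. Its arguments: {"type":"object","properties":{"plan":{"type":"array"},"jaw":{"type":"number"}},"required":["plan"]}

```bash
ls; mkdir -p pics; python3 - <<'E'
from bench import ctrl
import cv2,numpy as np
np.set_printoptions(precision=4,suppress=True)
for n in("top","side"):
    p,d=ctrl.camera(n); cv2.imwrite(f"pics/{n}0.png",cv2.cvtColor(p,cv2.COLOR_RGB2BGR)); np.savez(f"{n}0.npz",p=p,d=d)
    i=ctrl.camera_info(n); print(i)
print(ctrl.get_obs())
E
```

```text
pics
{'camera_matrix': array([[352.2953,   0.    , 253.5045],
       [  0.    , 352.2953, 192.8667],
       [  0.    ,   0.    ,   1.    ]]), 'D': array([-0.0826,  0.    ,  0.    ,  0.    ,  0.    ]), 'R': array([[-0.0253, -0.9997, -0.005 ],
       [-0.9925,  0.0257, -0.1199],
       [ 0.1199,  0.0019, -0.9928]]), 't': array([0.0091, 0.5751, 0.9007])}
{'camera_matrix': array([[412.5495,   0.    , 254.9932],
       [  0.    , 412.5495, 190.9616],
       [  0.    ,   0.    ,   1.    ]]), 'D': array([0.0397, 0.    , 0.    , 0.    , 0.    ]), 'R': array([[-0.9644, -0.2642, -0.0138],
       [-0.1813,  0.6981, -0.6927],
       [ 0.1926, -0.6655, -0.7211]]), 't': array([0.5464, 0.1478, 0.8944])}
{'time_s': 0.1, 'q': array([-1.4843,  0.1815,  1.6079,  0.    ,  1.3538, -0.2063]), 'dq': array([-0.0016,  0.0008, -0.0019,  0.    , -0.0002, -0.0003]), 'joint_efforts': array([  0.0005, -44.5877, -35.2237,  -0.0002,   0.0041,  -0.    ]), 'eef_pos': array([ 0.166 , -0.55  ,  0.2305]), 'eef_rot': array([-0.0008,  0.9893,  0.1459,  0.0001]), 'wrist_force': array([-0.5377, -0.4781,  0.1051]), 'torque': array([ 0.014 , -0.0188,  0.0162]), 'grasp_force': 0.0, 'opening': 0.9956228373057496}
```

View pics/top0.png

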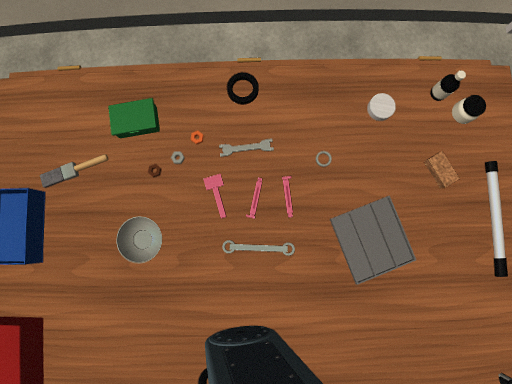

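View pics/side0.png

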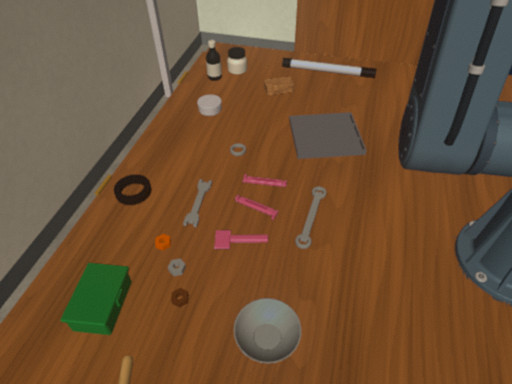

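The top view shows these candidates:
- **Spanners:** open-jawed at (246,148), ring spanner at (258,248).
- **Pink items:** levers at (255,198) and (287,196), scraper at (215,195).
- **Nuts and rings:** grey hex nut at (177,158), with look-alikes orange (197,137), brown (154,170) and the lockring (323,158).
- **Containers:** bowl at (139,240), tray at (372,240).

By description I want (246,148), (255,198), (287,196) and (177,158). I'll measure these and check them in one crop.

```bash
cat > h.py <<'E'
import numpy as np,cv2
from bench import ctrl
np.set_printoptions(precision=4,suppress=True)
def ray(n,px,z):
    i=ctrl.camera_info(n); px=np.asarray(px,float).reshape(-1,1,2)
    u=cv2.undistortPoints(px,i["camera_matrix"],i["D"]).reshape(-1,2)
    d=np.c_[u,np.ones(len(u))]@i["R"]; c=-i["R"].T@i["t"]
    return (c+d*((z-c[2])/d[:,2])[:,None])[:,:2]
def mask(p,box,kind):
    hsv=cv2.cvtColor(p,cv2.COLOR_RGB2HSV).astype(int); H,S,V=hsv[...,0],hsv[...,1],hsv[...,2]
    m={'pink':(H>155)&(S>90)&(V>120),'grey':(S<75)&(V>70),'dark':(S<60)&(V>40)}[kind].astype(np.uint8)
    x0,y0,x1,y1=box; k=np.zeros_like(m); k[y0:y1,x0:x1]=m[y0:y1,x0:x1]
    _,l,s,_=cv2.connectedComponentsWithStats(k); return (l==1+np.argmax(s[1:,4])).astype(np.uint8)
def rect(n,p,box,kind,z):
    m=mask(p,box,kind); ys,xs=np.nonzero(m); w=ray(n,np.c_[xs,ys],z)
    (c,s,a)=cv2.minAreaRect((w*1000).astype(np.float32))
    if s[0]<s[1]: s=s[::-1]; a+=90
    a=(a+90)%180-90
    return np.array(c)/1000,s,a,w.mean(0),len(xs)
def go(target,yaw=None,z=None):
    o=ctrl.get_obs(); q=o["eef_rot"]; from scipy.spatial.transform import Rotation as R
    r=R.from_quat([q[1],q[2],q[3],q[0]]).as_matrix(); s=r.T@(np.array(target)-o["eef_pos"])/0.4
    cy=np.degrees(np.arctan2(r[1,0],r[0,0])); t=None if yaw is None else -((yaw-cy+90)%180-90)/180
    print("shift",s,"turn",t,"yaw now",cy,"q1,q6",o["q"][[0,5]])
E
cat > m.py <<'E'
from h import *
for n,L in (("top",[("spanner",(215,135,278,160),"grey",.009),("la",(245,175,268,222),"pink",.01),("lb",(278,172,300,220),"pink",.01),("scraper",(200,170,232,222),"pink",.008),("nut",(168,149,187,167),"grey",.014),("lockring",(312,148,335,170),"grey",.01),("ring",(218,235,300,262),"grey",.009),("tray",(325,190,418,288),"dark",.016),("bowl",(110,210,166,268),"grey",.036)]),
 ("side",[("spanner",(180,175,214,230),"grey",.009),("la",(230,192,280,222),"pink",.01),("lb",(238,172,290,190),"pink",.01),("nut",(166,257,187,278),"grey",.014),("tray",(285,110,368,162),"dark",.016),("bowl",(228,295,305,365),"grey",.036)])):
    p=np.load(n+"0.npz")["p"]
    for name,b,k,z in L: c,s,a,m,N=rect(n,p,b,k,z); print(n,name,"c",c,"size",np.round(s),"ang %.1f"%a,"mean",m,N)
p=cv2.cvtColor(np.load("top0.npz")["p"],cv2.COLOR_RGB2BGR)
cv2.imwrite("pics/crop.png",cv2.resize(p[125:265,140:340],None,fx=4,fy=4,interpolation=cv2.INTER_CUBIC))
E
python3 m.py
```

```text
top spanner c [0.7071 0.0122] size [149.  34.] ang -84.5 mean [0.7067 0.0129] 419
top la c [ 0.5664 -0.0068] size [111.  23.] ang -13.2 mean [ 0.5634 -0.0097] 225
top lb c [ 0.5673 -0.0969] size [110.  22.] ang 1.2 mean [ 0.5687 -0.0978] 231
top scraper c [0.572  0.0939] size [119.  49.] ang 14.9 mean [0.5879 0.0982] 387
top nut c [0.683  0.2033] size [32. 31.] ang 44.6 mean [0.6825 0.2027] 99
top lockring c [ 0.669  -0.2003] size [43. 39.] ang -2.8 mean [ 0.6689 -0.2004] 92
top ring c [ 0.4304 -0.0139] size [194.  33.] ang 85.8 mean [ 0.4306 -0.014 ] 474
top tray c [ 0.4434 -0.3237] size [187. 178.] ang 19.4 mean [ 0.4427 -0.3229] 4501
top bowl c [0.4603 0.3004] size [121. 120.] ang 77.7 mean [0.46   0.2983] 1595
side spanner c [0.7074 0.0174] size [154.  33.] ang -84.3 mean [0.7065 0.0224] 408
side la c [ 0.5658 -0.0047] size [113.  28.] ang -19.5 mean [ 0.5638 -0.0036] 296
side lb c [ 0.5679 -0.0948] size [109.  29.] ang 6.2 mean [ 0.568  -0.0916] 264
side nut c [0.682 0.21 ] size [39. 34.] ang -61.9 mean [0.6819 0.2097] 196
side tray c [ 0.4438 -0.3139] size [187. 186.] ang -70.5 mean [ 0.4423 -0.3086] 2710
side bowl c [0.4604 0.3027] size [121. 121.] ang -54.9 mean [0.4599 0.3026] 3215
```

View pics/crop.png

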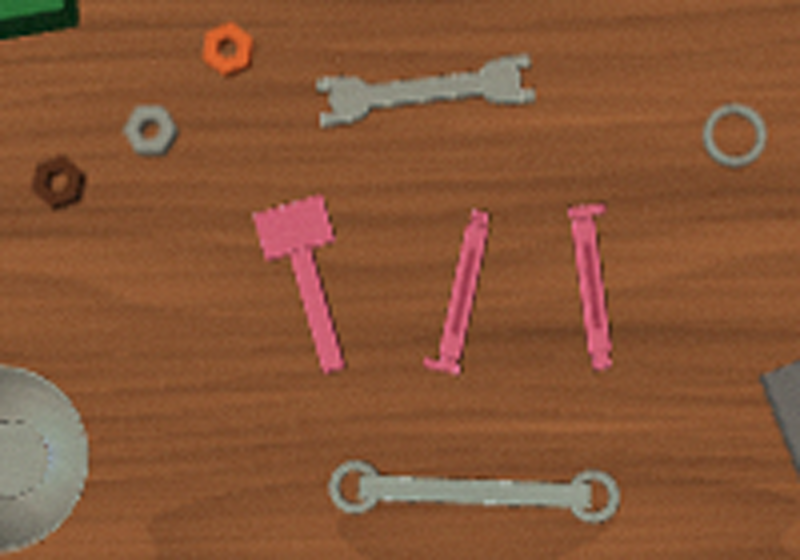

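The crop confirms the choice. The spanner at (425,90) has open jaws at both ends, and the levers at (465,290) and (592,285) have hooks. The grey hex nut is at (150,130), while the lockring at (735,135) is round and the pink item at (300,280) has the broad blade. Next I need the body axes and centres for the grips.

```bash
cat > b.py <<'E'
from h import *
p=np.load("top0.npz")["p"]; ps=np.load("side0.npz")["p"]
def body(n,p,b,k,z,half):
    c,s,a,_,_=rect(n,p,b,k,z); m=mask(p,b,k); ys,xs=np.nonzero(m); w=ray(n,np.c_[xs,ys],z)
    for _ in range(3):
        u=np.array([np.cos(np.radians(a)),np.sin(np.radians(a))]); t=(w-c)@u
        mid=w[abs(t)<half]; v=cv2.fitLine((mid*1000).astype(np.float32),cv2.DIST_L2,0,.01,.01).ravel()
        a=np.degrees(np.arctan2(v[1],v[0])); a=(a+90)%180-90
        u=np.array([np.cos(np.radians(a)),np.sin(np.radians(a))]); q=v[2:]/1000
        t=(w-q)@u; c=q+u*(t.max()+t.min())/2
    print(n,"centre",c,"ang %.1f"%a,"len %.3f"%(t.max()-t.min()))
for n,p_,b,k,z,h in (("top",p,(215,135,278,160),"grey",.009,.042),("side",ps,(180,175,214,230),"grey",.009,.042),("top",p,(245,175,268,222),"pink",.01,.042),("side",ps,(230,192,280,222),"pink",.01,.04),("top",p,(278,172,300,220),"pink",.01,.042),("side",ps,(238,172,290,190),"pink",.01,.04)): body(n,p_,b,k,z,h)
# nut flats: radial extent by direction (width at each direction), both views
for n,p_,b in (("top",p,(168,149,187,167)),("side",ps,(166,257,187,278))):
    ys,xs=np.nonzero(mask(p_,b,"grey")); w=ray(n,np.c_[xs,ys],.014)
    print(n,[(d,round(1000*np.ptp(w@[np.cos(np.radians(d)),np.sin(np.radians(d))]),1)) for d in range(0,180,10)])
i=np.load("top0.npz")["d"]; print("depth tray/table",i[240,372],i[300,372])
cv2.imwrite("pics/nut.png",cv2.resize(np.hstack([cv2.resize(p[145:170,165:190],(300,300),interpolation=cv2.INTER_CUBIC),cv2.resize(ps[255:280,164:189],(300,300),interpolation=cv2.INTER_CUBIC)])[...,::-1],None,fx=1,fy=1))
E
python3 b.py
```

```text
top centre [0.7068 0.0122] ang -84.8 len 0.149
side centre [0.707  0.0176] ang -85.1 len 0.154
top centre [ 0.5656 -0.0105] ang -13.8 len 0.111
side centre [ 0.5666 -0.0047] ang -13.4 len 0.113
top centre [ 0.5668 -0.0977] ang 5.7 len 0.110
side centre [ 0.5675 -0.0913] ang 5.6 len 0.110
top [(0, np.float64(31.5)), (10, np.float64(33.5)), (20, np.float64(34.4)), (30, np.float64(34.3)), (40, np.float64(33.2)), (50, np.float64(32.5)), (60, np.float64(32.1)), (70, np.float64(32.8)), (80, np.float64(33.6)), (90, np.float64(33.5)), (100, np.float64(33.3)), (110, np.float64(32.1)), (120, np.float64(31.2)), (130, np.float64(31.4)), (140, np.float64(31.9)), (150, np.float64(32.3)), (160, np.float64(32.6)), (170, np.float64(32.2))]
side [(0, np.float64(34.5)), (10, np.float64(34.4)), (20, np.float64(33.9)), (30, np.float64(34.0)), (40, np.float64(33.6)), (50, np.float64(32.8)), (60, np.float64(34.7)), (70, np.float64(37.3)), (80, np.float64(39.1)), (90, np.float64(40.3)), (100, np.float64(40.2)), (110, np.float64(39.8)), (120, np.float64(39.4)), (130, np.float64(40.9)), (140, np.float64(41.3)), (150, np.float64(41.1)), (160, np.float64(39.7)), (170, np.float64(37.0))]
depth tray/table 0.9487733 0.93100345
```

View pics/nut.png

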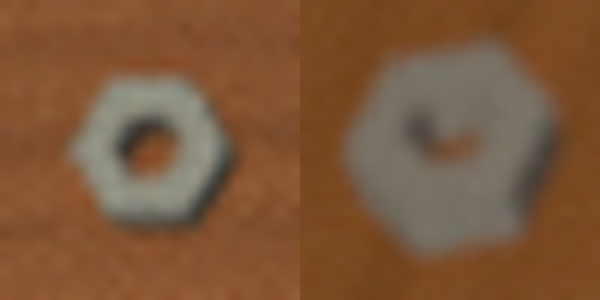

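The nut has flats facing world ±x, so the jaws should close along x (tool yaw about 90°). The side view's +y offset comes from the visible side walls, so I trust the top view. Moving to the spanner.

{"api": "drive_tool", "payload": {"plan": [[[0.85,-0.48,0.2,-0.436],[0.85,-0.48,0.2,-0.436],[0.85,-0.48,0.2,-0.436],[0.85,-0.48,0.2,-0.436],[0.85,-0.48,0.2,-0.436],[0.85,-0.48,0.2,-0.436],[0.85,-0.48,0.2,-0.436],[0.85,-0.48,0.2,-0.436],[0.85,-0.48,0.2,-0.436],[0.85,-0.48,0.2,-0.436],[0.85,-0.48,0.2,-0.436],[0.85,-0.48,0.2,-0.436]]], "jaw": 0.4}}

```text
time_s: 1.1
eef_pos: [0.4366, -0.2667, 0.1504]
eef_rot: [-0.001, 0.671, 0.741, 0.0]
wrist_force: [0.1, -0.5, -0.4]
opening: 0.598
grasp_force: 0.0
```

```bash
python3 -c "
from h import *
go([.7068,.013,.06],95.2)"
```

```text
shift [0.6286 0.7419 0.2261] turn 0.002726867122218045 yaw now 95.69083608199925 q1,q6 [-0.7808 -0.8801]
```

{"api": "drive_tool", "payload": {"plan": [[[0.629,0.742,0.226,0.003],[0.629,0.742,0.226,0.003],[0.629,0.742,0.226,0.003],[0.629,0.742,0.226,0.003],[0.629,0.742,0.226,0.003],[0.629,0.742,0.226,0.003],[0.629,0.742,0.226,0.003],[0.629,0.742,0.226,0.003],[0.629,0.742,0.226,0.003],[0.629,0.742,0.226,0.003],[0.629,0.742,0.226,0.003],[0.629,0.742,0.226,0.003]]]}}

```text
time_s: 2.1
eef_pos: [0.7085, 0.0094, 0.0597]
eef_rot: [-0.001, 0.678, 0.735, -0.001]
wrist_force: [-0.7, -1.2, -0.8]
opening: 0.6
grasp_force: 0.0
```

```bash
python3 -c "
from h import *
go([.7068,.013,.003],95.2)"
```

```text
shift [ 0.0092 -0.0032  0.1417] turn -0.003311387867187834 yaw now 94.60395018390619 q1,q6 [-0.1536 -0.2338]
```

{"api": "drive_tool", "payload": {"plan": [[[0.009,-0.003,0.05,-0.003],[0.009,-0.003,0.1,-0.003],[0.009,-0.003,0.13,-0.003],[0.009,-0.003,0.142,-0.003],[0.009,-0.003,0.142,-0.003],[0.009,-0.003,0.142,-0.003]]]}}

```text
time_s: 2.6
eef_pos: [0.7073, 0.0116, 0.0047]
eef_rot: [0.0, 0.675, 0.738, 0.0]
wrist_force: [0.6, 1.4, 1.1]
opening: 0.6
grasp_force: 0.0
```

{"api": "drive_tool", "payload": {"plan": [[[0,0,0,0],[0,0,0,0],[0,0,0,0],[0,0,0,0],[0,0,0,0],[0,0,0,0],[0,0,0,0],[0,0,0,0]]], "jaw": 1}}

```text
time_s: 3.27
eef_pos: [0.7081, 0.0125, 0.0056]
eef_rot: [0.001, 0.674, 0.739, 0.001]
wrist_force: [-0.2, -0.4, 5.4]
opening: 0.154
grasp_force: 58.7
```

{"api": "drive_tool", "payload": {"plan": [[[0,0,-0.05,0],[0,0,-0.13,0],[0,0,-0.2,0],[0,0,-0.2,0],[0,0,-0.2,0]]]}}

```text
time_s: 3.68
eef_pos: [0.7088, 0.0126, 0.0868]
eef_rot: [0.002, 0.674, 0.739, 0.001]
wrist_force: [-0.2, -0.4, -1.0]
opening: 0.153
grasp_force: 58.8
```

```bash
python3 -c "
from h import *
go([.4434,-.3225,.08],19.4); o=ctrl.get_obs(); print(o['eef_pos'],o['opening'],o['grasp_force'],o['wrist_force'],o['torque'])
p,d=ctrl.camera('side'); cv2.imwrite('pics/s1.png',p[...,::-1])"
```

```text
shift [-0.7732 -0.7377  0.0143] turn 0.4214738916029314 yaw now 95.26530048852766 q1,q6 [-0.1492 -0.2412]
[0.7088 0.0126 0.0868] 0.15328055702434454 58.78538489341736 [-0.179  -0.4055 -1.0499] [-0.0073 -0.0206  0.0634]
```

View pics/s1.png

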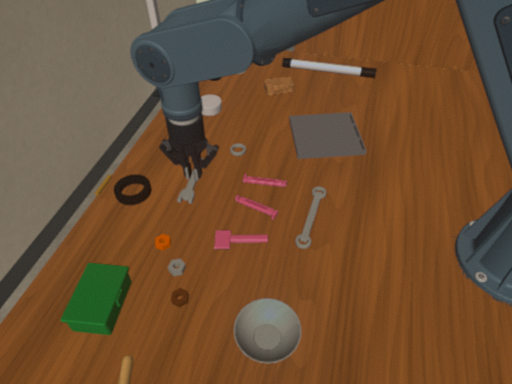

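The side view shows the spanner held level at about (190,185), with everything else undisturbed. Carrying it to the tray.

{"api": "drive_tool", "payload": {"plan": [[[-0.773,-0.738,0.0,0.421],[-0.773,-0.738,0.0,0.421],[-0.773,-0.738,0.0,0.421],[-0.773,-0.738,0.0,0.421],[-0.773,-0.738,0.0,0.421],[-0.773,-0.738,0.0,0.421],[-0.773,-0.738,0.0,0.421],[-0.773,-0.738,0.0,0.421],[-0.773,-0.738,0.0,0.421],[-0.773,-0.738,0.0,0.421],[-0.773,-0.738,0.0,0.421],[-0.773,-0.738,0.0,0.421]]]}}

```text
time_s: 4.73
eef_pos: [0.4384, -0.324, 0.0824]
eef_rot: [-0.001, 0.986, 0.165, -0.001]
wrist_force: [0.5, -0.4, -0.6]
opening: 0.155
grasp_force: 58.9
```

```bash
python3 -c "
from h import *
go([.4434,-.3225,.011],19.4); o=ctrl.get_obs(); print(o['eef_pos'],o['opening'],o['wrist_force'])
"
```

```text
shift [0.0132 0.0009 0.1784] turn -0.002077226292199599 yaw now 19.026099267404078 q1,q6 [-0.8538  0.3852]
[ 0.4384 -0.324   0.0824] 0.154922674855221 [ 0.5419 -0.3903 -0.6226]
```

{"api": "drive_tool", "payload": {"plan": [[[0.013,0.001,0.06,-0.002],[0.013,0.001,0.11,-0.002],[0.013,0.001,0.15,-0.002],[0.013,0.001,0.17,-0.002],[0.013,0.001,0.179,-0.002],[0.013,0.001,0.179,-0.002],[0.013,0.001,0.179,-0.002]]]}}

```text
time_s: 5.32
eef_pos: [0.4469, -0.3207, 0.0127]
eef_rot: [0.0, 0.985, 0.173, 0.0]
wrist_force: [-0.2, 0.2, 0.3]
opening: 0.15
grasp_force: 58.9
```

{"api": "drive_tool", "payload": {"plan": [[[0,0,0,0],[0,0,0,0],[0,0,0,0],[0,0,0,0],[0,0,0,0]]], "jaw": 0.74}}

```text
time_s: 5.73
eef_pos: [0.4467, -0.3212, 0.013]
eef_rot: [0.0, 0.985, 0.172, 0.0]
wrist_force: [0.0, -0.4, -0.7]
opening: 0.255
grasp_force: 0.0
```

{"api": "drive_tool", "payload": {"plan": [[[0,0,-0.02,0],[0,0,-0.1,0],[0,0,-0.18,0],[0,0,-0.18,0],[0,0,-0.18,0]]]}}

```text
time_s: 6.15
eef_pos: [0.4479, -0.3225, 0.0874]
eef_rot: [0.002, 0.985, 0.172, 0.001]
wrist_force: [0.3, 0.3, -0.4]
opening: 0.263
grasp_force: 0.0
```

```bash
python3 -c "
from h import *
go([.567,-.097,.06],5.7)
p,d=ctrl.camera('side'); cv2.imwrite('pics/s2.png',cv2.resize(p[90:240,200:400],None,fx=4,fy=4)[...,::-1])"
```

```text
shift [ 0.4712 -0.4296  0.0672] turn 0.07854077923740306 yaw now 19.837340262732553 q1,q6 [-0.8391  0.3855]
```

View pics/s2.png

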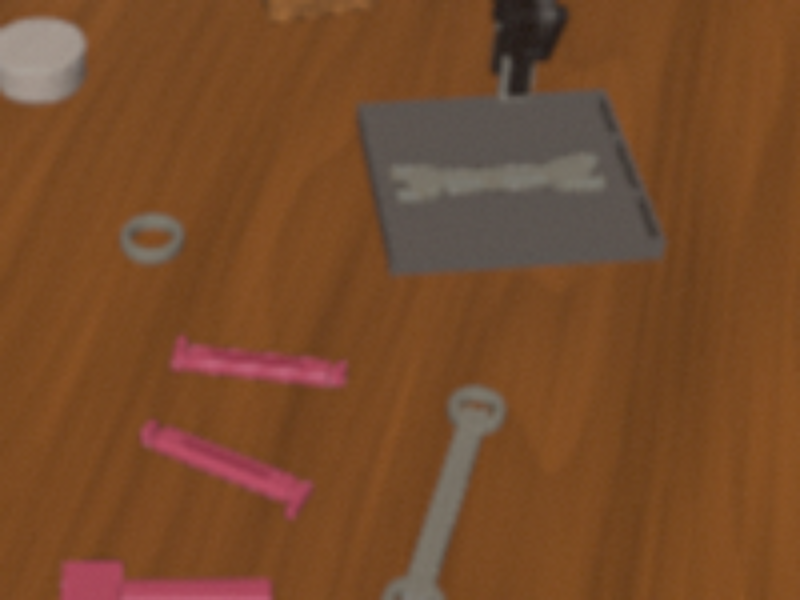

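The spanner lies flat in the middle bay at crop (500,178). Next is lever_b.

{"api": "drive_tool", "payload": {"plan": [[[0.471,-0.43,0.0,0.079],[0.471,-0.43,0.0,0.079],[0.471,-0.43,0.0,0.079],[0.471,-0.43,0.02,0.079],[0.471,-0.43,0.04,0.079],[0.471,-0.43,0.067,0.079],[0.471,-0.43,0.067,0.079],[0.471,-0.43,0.067,0.079],[0.471,-0.43,0.067,0.079]]], "jaw": 0.5}}

```text
time_s: 6.95
eef_pos: [0.5641, -0.0939, 0.0559]
eef_rot: [-0.001, 0.999, 0.05, -0.002]
wrist_force: [-0.5, -0.6, 0.8]
opening: 0.5
grasp_force: 0.0
```

```bash
python3 -c "
from h import *
go([.567,-.097,.0045],5.7);print(ctrl.get_obs()['eef_pos'])"
```

```text
shift [0.0069 0.0087 0.1284] turn 0.0003209201612263099 yaw now 5.7577656290207395 q1,q6 [-0.3722  1.0983]
[ 0.5641 -0.0939  0.0559]
```

{"api": "drive_tool", "payload": {"plan": [[[0.007,0.009,0.05,0],[0.007,0.009,0.09,0],[0.007,0.009,0.12,0],[0.007,0.009,0.128,0],[0.007,0.009,0.128,0],[0.007,0.009,0.128,0]]]}}

```text
time_s: 7.45
eef_pos: [0.5684, -0.0992, 0.0068]
eef_rot: [0.0, 0.999, 0.049, -0.0]
wrist_force: [0.1, 0.2, 0.2]
opening: 0.502
grasp_force: 0.0
```

{"api": "drive_tool", "payload": {"plan": [[[0,0,0,0],[0,0,0,0],[0,0,0,0],[0,0,0,0],[0,0,0,0],[0,0,0,0]]], "jaw": 1}}

```text
time_s: 7.95
eef_pos: [0.5693, -0.0989, 0.0077]
eef_rot: [0.001, 0.999, 0.049, 0.001]
wrist_force: [-0.8, -0.0, 6.7]
opening: 0.148
grasp_force: 58.7
```

{"api": "drive_tool", "payload": {"plan": [[[0,0,-0.05,0],[0,0,-0.13,0],[0,0,-0.2,0],[0,0,-0.2,0],[0,0,-0.2,0]]]}}

```text
time_s: 8.37
eef_pos: [0.5702, -0.099, 0.0889]
eef_rot: [0.001, 0.999, 0.049, 0.002]
wrist_force: [-0.4, 0.6, -0.4]
opening: 0.146
grasp_force: 58.6
```

```bash
python3 -c "
from h import *
a=np.radians(19.4); T=np.array([.4434,-.3225]); y=np.array([-np.sin(a),np.cos(a)])
for s in(1,-1): print(T+s*.059*y)
go([*(T-.059*y),.08],19.4); o=ctrl.get_obs(); print(o['eef_pos'],o['opening'],o['grasp_force'])
p,d=ctrl.camera('side'); cv2.imwrite('pics/s3.png',cv2.resize(p[90:240,200:400],None,fx=4,fy=4)[...,::-1])"
```

```text
[ 0.4238 -0.2668]
[ 0.463  -0.3782]
shift [-0.3353  0.6681  0.0222] turn -0.0764905962589184 yaw now 5.6316926733946815 q1,q6 [-0.3769  1.0955]
[ 0.5702 -0.099   0.0889] 0.14563497884347015 58.6070716381073
```

View pics/s3.png

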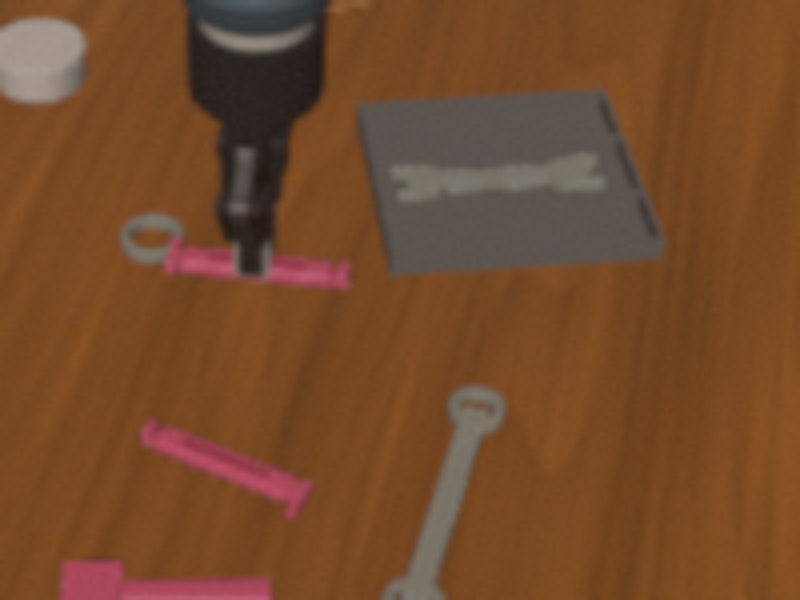

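The lever is held level at crop (255,265). Carrying it to the right-hand bay.

{"api": "drive_tool", "payload": {"plan": [[[-0.335,0.668,0.0,-0.077],[-0.335,0.668,0.0,-0.077],[-0.335,0.668,0.0,-0.077],[-0.335,0.668,0.0,-0.077],[-0.335,0.668,0.0,-0.077],[-0.335,0.668,0.0,-0.077],[-0.335,0.668,0.0,-0.077],[-0.335,0.668,0.0,-0.077],[-0.335,0.668,0.0,-0.077],[-0.335,0.668,0.0,-0.077]]]}}

```text
time_s: 9.25
eef_pos: [0.4602, -0.3771, 0.0848]
eef_rot: [-0.001, 0.986, 0.168, -0.001]
wrist_force: [-0.2, 0.1, 0.6]
opening: 0.146
grasp_force: 58.7
```

```bash
python3 -c "
from h import *
go([.463,-.3782,.015],19.4);print(ctrl.get_obs()['eef_pos'])"
```

```text
shift [0.0057 0.0055 0.1745] turn -0.00025446644083749624 yaw now 19.35419604064925 q1,q6 [-0.886   0.3468]
[ 0.4602 -0.3771  0.0848]
```

{"api": "drive_tool", "payload": {"plan": [[[0.003,0.003,0.06,0],[0.003,0.003,0.11,0],[0.003,0.003,0.15,0],[0.003,0.003,0.17,0],[0.003,0.003,0.174,0],[0.003,0.003,0.174,0],[0.003,0.003,0.174,0]]]}}

```text
time_s: 9.83
eef_pos: [0.4636, -0.378, 0.0177]
eef_rot: [0.0, 0.986, 0.17, 0.0]
wrist_force: [0.2, -0.0, -1.0]
opening: 0.151
grasp_force: 58.7
```

{"api": "drive_tool", "payload": {"plan": [[[0,0,0,0],[0,0,0,0],[0,0,0,0],[0,0,0,0]]], "jaw": 0.77}}

```text
time_s: 10.17
eef_pos: [0.4631, -0.3787, 0.0175]
eef_rot: [0.0, 0.986, 0.169, 0.0]
wrist_force: [-0.0, 0.5, 0.0]
opening: 0.232
grasp_force: 0.0
```

{"api": "drive_tool", "payload": {"plan": [[[0,0,-0.02,0],[0,0,-0.1,0],[0,0,-0.18,0],[0,0,-0.18,0],[0,0,-0.18,0]]]}}

```text
time_s: 10.58
eef_pos: [0.4642, -0.3801, 0.0922]
eef_rot: [0.003, 0.986, 0.169, 0.001]
wrist_force: [-0.3, -0.2, -0.0]
opening: 0.227
grasp_force: 0.0
```

```bash
python3 -c "
from h import *
go([.566,-.0095,.06],-13.8)
p,d=ctrl.camera('side'); cv2.imwrite('pics/s4.png',cv2.resize(p[90:240,200:400],None,fx=4,fy=4)[...,::-1])"
```

```text
shift [ 0.5486 -0.789   0.0771] turn 0.18486084674970044 yaw now 19.474952414946078 q1,q6 [-0.8836  0.3473]
```

View pics/s4.png

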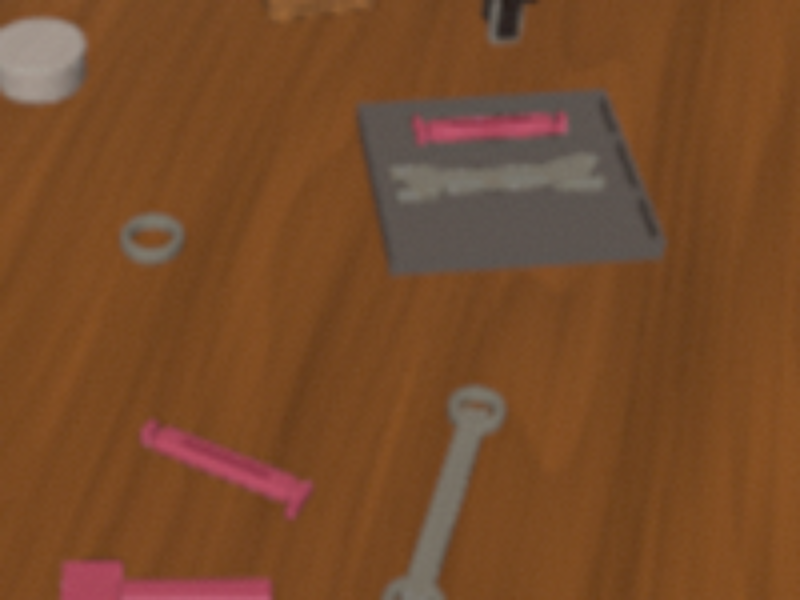

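Lever_b is in the right-hand bay at crop (490,128). Now lever_a.

{"api": "drive_tool", "payload": {"plan": [[[0.549,-0.789,0.0,0.185],[0.549,-0.789,0.0,0.185],[0.549,-0.789,0.0,0.185],[0.549,-0.789,0.0,0.185],[0.549,-0.789,0.0,0.185],[0.549,-0.789,0.0,0.185],[0.549,-0.789,0.02,0.185],[0.549,-0.789,0.04,0.185],[0.549,-0.789,0.07,0.185],[0.549,-0.789,0.07,0.185],[0.549,-0.789,0.07,0.185],[0.549,-0.789,0.07,0.185]]], "jaw": 0.5}}

```text
time_s: 11.63
eef_pos: [0.5632, -0.0062, 0.0591]
eef_rot: [-0.0, 0.993, -0.119, -0.002]
wrist_force: [0.4, -0.1, 0.1]
opening: 0.5
grasp_force: 0.0
```

```bash
python3 -c "
from h import *
go([.564,-.0085,.0045],-13.8);print(ctrl.get_obs()['eef_pos'])"
```

```text
shift [0.0039 0.0051 0.1366] turn 0.0007462031664568751 yaw now -13.665683430037765 q1,q6 [-0.2215  1.5879]
[ 0.5632 -0.0062  0.0591]
```

{"api": "drive_tool", "payload": {"plan": [[[0.004,0.005,0.05,0],[0.004,0.005,0.1,0],[0.004,0.005,0.125,0],[0.004,0.005,0.137,0],[0.004,0.005,0.137,0],[0.004,0.005,0.137,0]]]}}

```text
time_s: 12.13
eef_pos: [0.5659, -0.0106, 0.0064]
eef_rot: [0.0, 0.993, -0.121, 0.0]
wrist_force: [0.4, -0.5, 0.2]
opening: 0.501
grasp_force: 0.0
```

{"api": "drive_tool", "payload": {"plan": [[[0,0,0,0],[0,0,0,0],[0,0,0,0],[0,0,0,0],[0,0,0,0],[0,0,0,0]]], "jaw": 1}}

```text
time_s: 12.63
eef_pos: [0.5667, -0.0101, 0.0074]
eef_rot: [0.0, 0.993, -0.12, 0.001]
wrist_force: [-1.9, -0.1, 6.1]
opening: 0.151
grasp_force: 58.7
```

{"api": "drive_tool", "payload": {"plan": [[[0,0,-0.05,0],[0,0,-0.13,0],[0,0,-0.2,0],[0,0,-0.2,0],[0,0,-0.2,0]]]}}

```text
time_s: 13.05
eef_pos: [0.5675, -0.0101, 0.0885]
eef_rot: [0.0, 0.993, -0.12, 0.003]
wrist_force: [-0.1, -0.1, -0.6]
opening: 0.151
grasp_force: 58.6
```

```bash
python3 -c "
from h import *
go([.4238,-.2668,.085],19.4);print(ctrl.get_obs()['eef_pos'])"
```

```text
shift [-0.1957  0.7089  0.0076] turn -0.18449616946913344 yaw now -13.809310504444024 q1,q6 [-0.2269  1.5849]
[ 0.5675 -0.0101  0.0885]
```

{"api": "drive_tool", "payload": {"plan": [[[-0.196,0.709,0.0,-0.184],[-0.196,0.709,0.0,-0.184],[-0.196,0.709,0.0,-0.184],[-0.196,0.709,0.0,-0.184],[-0.196,0.709,0.0,-0.184],[-0.196,0.709,0.0,-0.184],[-0.196,0.709,0.0,-0.184],[-0.196,0.709,0.0,-0.184],[-0.196,0.709,0.0,-0.184],[-0.196,0.709,0.0,-0.184]]]}}

```text
time_s: 13.88
eef_pos: [0.4206, -0.2669, 0.085]
eef_rot: [-0.001, 0.986, 0.166, -0.0]
wrist_force: [0.5, -0.3, -1.4]
opening: 0.15
grasp_force: 58.7
```

```bash
python3 -c "
from h import *
go([.4215,-.2665,.015],19.4);print(ctrl.get_obs()['eef_pos'])"
```

```text
shift [0.0025 0.0002 0.175 ] turn -0.001636647840099275 yaw now 19.105403388782133 q1,q6 [-0.8043  0.4328]
[ 0.4206 -0.2669  0.085 ]
```

{"api": "drive_tool", "payload": {"plan": [[[0.002,0.0,0.06,0],[0.002,0.0,0.11,0],[0.002,0.0,0.15,0],[0.002,0.0,0.17,0],[0.002,0.0,0.175,0],[0.002,0.0,0.175,0],[0.002,0.0,0.175,0]]]}}

```text
time_s: 14.47
eef_pos: [0.4232, -0.2661, 0.0166]
eef_rot: [0.0, 0.986, 0.168, 0.0]
wrist_force: [-0.7, -0.8, 0.4]
opening: 0.15
grasp_force: 58.7
```

{"api": "drive_tool", "payload": {"plan": [[[0,0,0,0],[0,0,0,0],[0,0,0,0],[0,0,0,0]]], "jaw": 0.77}}

```text
time_s: 14.8
eef_pos: [0.4229, -0.2666, 0.0167]
eef_rot: [0.0, 0.986, 0.168, 0.0]
wrist_force: [0.4, 0.3, -0.5]
opening: 0.229
grasp_force: 0.0
```

{"api": "drive_tool", "payload": {"plan": [[[0,0,-0.02,0],[0,0,-0.1,0],[0,0,-0.22,0],[0,0,-0.22,0],[0,0,-0.22,0]]]}}

```text
time_s: 15.22
eef_pos: [0.4247, -0.2684, 0.1082]
eef_rot: [0.003, 0.986, 0.168, 0.002]
wrist_force: [0.2, 1.0, 0.4]
opening: 0.23
grasp_force: 0.0
```

```bash
python3 -c "
from h import *
go([.683,.204,.08],90);print(ctrl.get_obs()['eef_pos'])"
```

```text
shift [ 0.9994 -0.9018  0.0674] turn -0.3927869128438639 yaw now 19.29835568810448 q1,q6 [-0.8003  0.4337]
[ 0.4247 -0.2684  0.1082]
```

{"api": "drive_tool", "payload": {"plan": [[[1.0,-0.9,0.0,-0.393],[1.0,-0.9,0.0,-0.393],[1.0,-0.9,0.0,-0.393],[1.0,-0.9,0.0,-0.393],[1.0,-0.9,0.0,-0.393],[1.0,-0.9,0.0,-0.393],[1.0,-0.9,0.0,-0.393],[1.0,-0.9,0.0,-0.393],[1.0,-0.9,0.0,-0.393],[1.0,-0.9,0.0,-0.393],[1.0,-0.9,0.0,-0.393],[1.0,-0.9,0.0,-0.393]]], "jaw": 0.35}}

```text
time_s: 16.22
eef_pos: [0.6624, 0.1742, 0.1023]
eef_rot: [-0.001, 0.707, 0.708, -0.001]
wrist_force: [1.4, -1.2, 0.6]
opening: 0.647
grasp_force: 0.0
```

```bash
python3 -c "
from h import *
go([.682,.204,.05],90);print(ctrl.get_obs()['eef_pos'])"
```

```text
shift [0.0745 0.0494 0.1307] turn 0.0003870914209451194 yaw now 90.06967645577012 q1,q6 [0.0843 0.0831]
[0.6624 0.1742 0.1023]
```

{"api": "drive_tool", "payload": {"plan": [[[0.074,0.049,0.06,0],[0.074,0.049,0.13,0],[0.074,0.049,0.13,0],[0.074,0.049,0.13,0],[0.074,0.049,0.13,0]]]}}

```text
time_s: 16.63
eef_pos: [0.6819, 0.2011, 0.0518]
eef_rot: [-0.0, 0.707, 0.707, -0.001]
wrist_force: [-0.3, 0.1, 0.9]
opening: 0.647
grasp_force: 0.0
```

```bash
python3 -c "
from h import *
go([.682,.2035,.007],90);print(ctrl.get_obs()['eef_pos'])"
```

```text
shift [0.006  0.0004 0.112 ] turn 5.247972620420822e-08 yaw now 90.00000944635072 q1,q6 [0.1204 0.1205]
[0.6819 0.2011 0.0518]
```

{"api": "drive_tool", "payload": {"plan": [[[0.005,0.0,0.05,0],[0.005,0.0,0.09,0],[0.005,0.0,0.112,0],[0.005,0.0,0.115,0],[0.005,0.0,0.115,0]]]}}

```text
time_s: 17.05
eef_pos: [0.6818, 0.2033, 0.0055]
eef_rot: [-0.0, 0.707, 0.707, -0.001]
wrist_force: [0.7, 0.6, -0.3]
opening: 0.654
grasp_force: 0.0
```

{"api": "drive_tool", "payload": {"plan": [[[0,0,0,0],[0,0,0,0],[0,0,0,0],[0,0,0,0],[0,0,0,0],[0,0,0,0]]], "jaw": 1}}

```text
time_s: 17.55
eef_pos: [0.6836, 0.204, 0.0077]
eef_rot: [0.001, 0.707, 0.707, 0.001]
wrist_force: [-0.3, -0.3, 6.2]
opening: 0.347
grasp_force: 60.0
```

{"api": "drive_tool", "payload": {"plan": [[[0,0,-0.05,0],[0,0,-0.13,0],[0,0,-0.22,0],[0,0,-0.25,0],[0,0,-0.25,0],[0,0,-0.25,0]]]}}

```text
time_s: 18.05
eef_pos: [0.6827, 0.204, 0.1066]
eef_rot: [0.0, 0.707, 0.707, 0.001]
wrist_force: [0.3, -0.3, -0.8]
opening: 0.351
grasp_force: 59.5
```

```bash
python3 -c "
from h import *
go([.4603,.3005,.1],90); o=ctrl.get_obs(); print(o['eef_pos'],o['opening'],o['grasp_force'])
p,d=ctrl.camera('side'); cv2.imwrite('pics/s5.png',p[...,::-1])"
```

```text
shift [ 0.2417 -0.5559  0.0158] turn 0.00023044959731185108 yaw now 90.04148092751613 q1,q6 [0.1243 0.1235]
[0.6827 0.204  0.1066] 0.3514183433543407 59.51520457863808
```

View pics/s5.png

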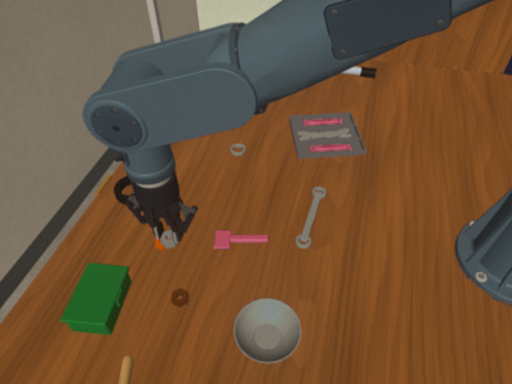

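The nut is held at (168,240), both levers and the spanner lie in the tray, and the orange and brown look-alikes are untouched. Carrying the nut to the bowl.

{"api": "drive_tool", "payload": {"plan": [[[0.244,-0.556,0.0,0],[0.244,-0.556,0.0,0],[0.244,-0.556,0.0,0],[0.244,-0.556,0.0,0],[0.244,-0.556,0.0,0],[0.244,-0.556,0.0,0],[0.244,-0.556,0.0,0],[0.244,-0.556,0.0,0],[0.244,-0.556,0.0,0]]]}}

```text
time_s: 18.85
eef_pos: [0.4596, 0.301, 0.1048]
eef_rot: [-0.0, 0.707, 0.708, -0.001]
wrist_force: [-1.0, -0.4, -0.5]
opening: 0.347
grasp_force: 59.6
```

```bash
python3 -c "
from h import *
go([.4603,.3015,.02],90); o=ctrl.get_obs(); print(o['eef_pos'],o['opening'],o['grasp_force'])"
```

```text
shift [0.0013 0.0021 0.212 ] turn 0.0003819849862365585 yaw now 90.06875729752258 q1,q6 [0.364  0.3629]
[0.4596 0.301  0.1048] 0.3467824737677225 59.632283840328455
```

{"api": "drive_tool", "payload": {"plan": [[[0,0,0.08,0],[0,0,0.14,0],[0,0,0.18,0],[0,0,0.2,0],[0,0,0.21,0],[0,0,0.212,0],[0,0,0.212,0]]]}}

```text
time_s: 19.43
eef_pos: [0.4609, 0.3012, 0.0217]
eef_rot: [0.0, 0.707, 0.707, 0.0]
wrist_force: [-0.1, 0.5, -0.8]
opening: 0.348
grasp_force: 59.6
```

{"api": "drive_tool", "payload": {"plan": [[[0,0,0,0],[0,0,0,0],[0,0,0,0],[0,0,0,0],[0,0,0,0]]], "jaw": 0.53}}

```text
time_s: 19.85
eef_pos: [0.4602, 0.3015, 0.0218]
eef_rot: [0.0, 0.707, 0.707, 0.0]
wrist_force: [0.9, -0.1, -0.4]
opening: 0.47
grasp_force: 0.0
```

{"api": "drive_tool", "payload": {"plan": [[[0,0,-0.04,0],[0,0,-0.12,0],[0,0,-0.22,0],[0,0,-0.32,0],[0,0,-0.4,0],[0.3,0,-0.4,0],[0.3,0,-0.4,0],[0.3,0,-0.4,0],[0.3,0,-0.4,0]]]}}

```text
time_s: 20.6
eef_pos: [0.4591, 0.4269, 0.182]
eef_rot: [-0.001, 0.706, 0.709, 0.002]
wrist_force: [0.0, 0.0, 0.2]
opening: 0.468
grasp_force: 0.0
```

```bash
python3 -c "
from h import *
p,d=ctrl.camera('side'); q,_=ctrl.camera('top'); cv2.imwrite('pics/s6.png',np.hstack([cv2.resize(p[80:380,150:390],(400,500)),cv2.resize(q[120:300,110:420],(400,232))[:0].reshape(0,400,3) if 0 else cv2.copyMakeBorder(cv2.resize(q[120:300,110:420],(400,232)),0,268,0,0,0)])[...,::-1]); print(ctrl.get_obs()['eef_pos'])
p=q
for nm,b,k,z in (('spanner',(345,205,400,270),'grey',.013),('bowl',(110,210,166,268),'grey',.036),('lockring',(312,148,335,170),'grey',.01),('ring',(218,235,300,262),'grey',.009),('scraper',(200,170,232,222),'pink',.008)):
    print(nm,*rect('top',p,b,k,z))
m=mask(p,(325,190,418,288),'pink'); hsv=cv2.cvtColor(p,cv2.COLOR_RGB2HSV); pk=((hsv[...,0]>155)&(hsv[...,1]>60)).astype(np.uint8); pk[:190]=0; pk[:,:325]=0; pk[:,418:]=0
n,l,s,c=cv2.connectedComponentsWithStats(pk); a=np.radians(19.4)
for i in range(1,n):
    if s[i,4]>60:
        w=ray('top',c[i],.014)[0]-[.4434,-.3225]; print('lever in tray',w[0]*np.cos(a)+w[1]*np.sin(a),-w[0]*np.sin(a)+w[1]*np.cos(a),s[i,4])
"
```

```text
[0.4591 0.4224 0.1809]
spanner [ 0.4504 -0.324 ] (172.76048278808594, 149.63629150390625) -2.1554641723632812 [ 0.4517 -0.3275] 2651
bowl [0.4594 0.3004] (121.33414459228516, 120.74211883544922) -34.2520751953125 [0.4598 0.2986] 1585
lockring [ 0.6692 -0.2008] (41.85982131958008, 41.39295959472656) 69.82949829101562 [ 0.6689 -0.2005] 93
ring [ 0.4304 -0.0139] (193.7513885498047, 32.5014762878418) 85.79934692382812 [ 0.4306 -0.0143] 476
scraper [0.572  0.0939] (118.58621215820312, 48.970367431640625) 14.933472633361816 [0.5881 0.0982] 386
lever in tray 0.0001624236996947831 -0.05946350488290911 288
lever in tray -0.0034799435177454603 0.05987346228722003 286
```

View pics/s6.png

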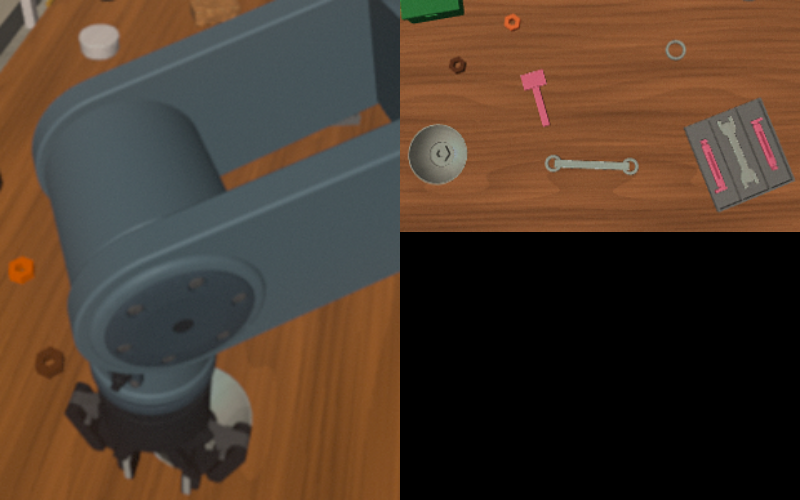

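The top view (right half of the picture) shows the nut in the bowl at (442,153), the spanner centred in the middle bay at (738,152), and a lever in each side bay. The levers measure within 4 mm of their bay centres. The look-alikes haven't moved and the gripper is clear.

```bash
python3 -c "
from bench import ctrl
print(ctrl.hand_in())"
```

```text
the job is handed in; nothing more can be done
None
```

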